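# Plane out, blocks away, roll-top shut

### The arm

A 6-joint arm with a two-finger parallel gripper is mounted at the origin on a cart in front of the work surface, level with it; the furniture and walls round the work are solid. World frame = base frame: x ahead of the robot, y to its left, z up, the work surface at z = 0. Lengths are in m, angles in degrees, forces in N, time in s.
With the tool pointing down it reaches from about 0.4 to 0.825 m from the base axis. Payload 7 kg.
Tool frame: the origin (TCP) lies at the very end of the fingers, on their centre line; the grasp point (between the pads) lies 19 mm behind it; z points along the fingers, y is the line along which they close (so a half turn about z gives the same grasp; the last joint's range is limited). The gripper opens to 88 mm and grips with 3 to 60 N. Pads are 19 mm wide; open, the fingers measure 130 mm over their backs; the gripper's body (78 mm by 193 mm) begins 47 mm behind the grasp point.
Start: joints at [80.564, 20.546, 0.682, 0, -70.136, -16.507], TCP at [0.295, 0.607, 0.227] pointing down, gripper open.
Joint ranges: [-176.03, 176.03], [-82.01, 121.73], [-58.28, 71.71], [-173.87, 95.51], [-174.79, -0.11], [-173.66, 173.66]. Speed limits (degrees/s): [136.94, 136.94, 172.46, 180, 180, 180].

### API

Orientations are given as [roll, pitch, yaw] about the fixed x, y, z axes, in that order (R = Rz(yaw) Ry(pitch) Rx(roll)).
In Python, from plant import get_state, imaging, r, finder gives the robot as it stands.
- The arm moves only by the shell command python3 -m handwheel 'ROWS' [FORCE]. ROWS is JSON, a list of rows, each a list of 5 numbers: the closure, from 0 (fully open) to 1 (shut), then the shift along the world's x, y, z in cm, then the turn about the world's z in degrees. A call has 1 to 8 rows; each row is the pose to reach, as a shift and turn from the pose commanded when the call began; what a row does not reach only later rows make up. A row lasts 1/8 s, in which the tool goes at most 62.5 mm and 10.7 degrees, less where a joint would pass 70% of its speed; a pose out of reach is approached as far as the arm can. A call with a gripper value outside its range is refused whole. The fingers move at their own pace and stop on an object; FORCE is the grip in N (left out, the last holds). Time passes only in rows, so rows that repeat a pose let the fingers close. It gives the time, the measured TCP pose, the force, the opening and the grip force at its end, in the units of the state.
- get_state(): the state, without advancing time (a new reading comes with each control period).
- imaging.capture(name): name is "scene" or "top" or "wrist"; returns (picture, depth): 420x560x3 uint8, red, green, blue; 420x560 float32, m along the optical axis (not along the pixel's ray), 0 where there is no reading.
- imaging.get_calibration(name): a dict with "fx", "fy", "cx", "cy" (pixels), "rvec" (rotation vector, rad) and "tvec" (3), from world to camera coordinates, as OpenCV has them; the wrist camera has in their place "hand_eye" (4x4, takes a point from camera to tool coordinates, whose origin is the TCP and whose axes are the flange's). Camera axes: x right, y down, z forward; pixel columns grow to the right and rows downward; lengths in m; the calibration is good to about 2 mm. A picture is of the moment at which its call begins: read the wrist's pose just before it. get_calibration takes no time and is no camera call.
- r.close_job(): hands the job in; it is judged then, once.
Trained networks look in the newest picture that a camera, given by its name, has taken for a name from the list of things; names that differ only in an ending like _2 or _b are one class to them, and where a whole thing is asked for, a point or a joint stands for the part that bears it (a point fixed in the world has none). Each returns a list of dicts, best first, with "p" (0 to 1); they miss things now and then, are a little off and sometimes report something else, mostly with a low value. They report only what shows in the picture. A call takes as long as a camera call. They do not tell look-alikes from the thing itself.
- finder.cut_out(camera, query): "region" (420x560 bool, what is visible of it) and "pixel" ([column, row] in pixels, amid what is visible of it).
The state is a dict: "time_s": time; "joints": joint angles; "qd": joint speeds; "joint_torque": joint torques, N m; "tcp_pos": TCP position; "eef_rot": TCP orientation; "contact_force": force on the tool from outside, world axes, zero at the start; "moment": the same for the moment, N m; "gripper_width": finger opening in m; "gripper_force": force on a finger pad.
Only numpy, scipy, OpenCV 4.12 (cv2) and the standard library are available. Lean on these libraries where they do the work, as an engineer would, in place of code of your own. Each camera call takes 0.05 s, during which the arm holds its last target. There are 200 camera calls.

### The job

I am about to start planing. Roll the slatted cover of the roll-top bin all the way back, slide the block plane forward from under the bin's fixed rear hood, lift it out and stand it sole down, lengthwise on the middle of the planing board. With the cover still open, put all the loose wooden blocks that lie on the bench just behind the board into the bin, then roll the cover fully shut to keep the shavings out; leave the big bare tin and the tape measure beside the bin where they are.

Things in the scene. Friction and masses are not known exactly. Their poses are not given: they have to be found in the camera images.
- bin: low wooden roll-top bin, fixed, 330 x 404 x 121 mm high. Origin: under its middle, at bench height; x from open front to back, y to its left, z up. End cheeks 12 mm thick, inner faces at y = +190 and -190 mm, tops on an arc of radius 181 mm (121 mm above the bench at x = 0, 98 at x = -90). Cover, hood and cheeks curve about one axis: parallel to y, at x = 0, z = -60 mm
- bin_floor (a point): on the bin's inner floor, 60 mm in front of the bin's origin, midway between the cheeks. Flat floor 30 mm above the bench, from x = -153 to +150 mm of the bin, no front sill. With the cover open this part is free from above (bin x below about 0). The shut cover's underside is 109 mm above the bench at bin x = 0, 94 at -70, 76 at -100: things must lie beneath it
- hood_lip (a point): middle of the front lip of the fixed curved hood that roofs the bin's rear, at x = +19 mm of the bin, 99 mm above the bench, that is 67 mm of free height over the floor, less further back (hood radius 159 to 164 mm about the cover's axis)
- cover (a joint): rolling of the slatted cover along its arc, rad: 0 = fully shut (front edge on the floor's front edge, stop), 1.08 = fully back (stop; cover lies over the hood). It stays where it is left; moving it takes 3 to 5 N at the handle. Curved shell 376 mm wide, outer radius 175 mm
- cover_handle (a point): middle of the cover's round bar handle: 10 mm thick, 116 mm long, along the bin's y, on posts at its ends, 34 mm off the slats. Can be pinched from above, a finger before and one behind the bar, or pushed. In the bin's frame at cover value q: x = -209 sin(0.785 - q), z = -60 + 209 cos(0.785 - q) mm (shut: -148, 88; fully back: +61, 140)
- plane: block plane, 47 (x) x 164 (y) x 51 mm high, 0.55 to 0.8 kg, in the bin at first. Origin under the middle of its sole, z up. Front knob at y = 51 to 79 mm, 20 mm wide, to 51 mm high. Sides 48 mm apart to 28 mm high; 38 mm apart to 35 mm high (y -45 to 65); top 44 mm. Stands with the knob (+y) to the bin's front, rear under the hood. Draw it by the knob, carry it by the sides
- board: planing board, fixed to the bench, plywood 90 (x) x 240 (y) x 8 mm. Origin: under its middle, at bench height. Top 8 mm above the bench; a dark stop strip, 16 mm wide and 14 mm high, along its y = +112 mm end. The plane may point either way
- block_long: loose wooden block 38 (x) x 90 (y) x 38 mm high, origin under its middle; may be absent
- block_cube: loose wooden block 60 x 60 x 40 mm high, origin under its middle; may be absent
- block_flat: loose wooden block 45 (x) x 100 (y) x 19 mm high, origin under its middle; may be absent
- bare_tin: bystander: plain metal tin, 107 mm thick, 124 mm high, origin under its middle
- tape_measure: bystander: tape measure 37 x 94 x 69 mm, origin under its middle
Not all that is in view belongs to the job. Several things have the shape of the block_cube; the one meant has the colours described above.

How it is judged:
By the outcome, as a careful person would: the job done as asked, in the order asked, and still so for the second after the job is handed in, with the robot touching nothing.
Of block_long, block_cube, block_flat only 2 to 3 are there at a start; the rules pass over those that are not, and their reading is None.
At some moment in a run one of block_long, block_cube may be knocked a few centimetres aside while the robot is not near it.
Once in a run the grip may slacken for a moment while it holds something.
It also fails if it takes over 210 s, if anything falls off the work surface, if the arm or the gripper's body presses on something with over 40 N, if the wrist force passes 120 N, or if a joint passes its speed limit or range.

## Working session

There is one attempt and no reset: what is moved stays moved. The work goes in short steps, Python scripts to look and compute and a shell command to move; the robot and the scene stay as the last step left them, time stands still between calls to the robot, and variables do not carry over. Pictures are saved under pics/ and viewed, at most 14 in all, crops included, and the job is handed in when it is done.

```bash
ls; mkdir -p pics
cat > h.py <<'E'
import numpy as np, cv2
from scipy.spatial.transform import Rotation as R
from plant import get_state, imaging, r, finder
def cap(name):
    s=get_state(); im,d=imaging.capture(name); c=imaging.get_calibration(name)
    if 'hand_eye' in c:
        T=np.eye(4); e=np.array(s['eef_rot']); T[:3,:3]=R.from_euler('xyz',e,degrees=True).as_matrix(); T[:3,3]=s['tcp_pos']
        M=T@np.array(c['hand_eye'])
    else:
        M=np.eye(4); Rm=cv2.Rodrigues(np.array(c['rvec'],float))[0]; M[:3,:3]=Rm.T; M[:3,3]=-Rm.T@np.array(c['tvec'],float).ravel()
    v,u=np.mgrid[:420,:560]
    P=np.stack([(u-c['cx'])/c['fx']*d,(v-c['cy'])/c['fy']*d,d],-1)@M[:3,:3].T+M[:3,3]
    P[d==0]=np.nan
    return im,d,P
def save(n,im,box=None,k=1):
    if box: im=im[box[1]:box[3],box[0]:box[2]]
    im=cv2.resize(im,None,fx=k,fy=k,interpolation=cv2.INTER_CUBIC) if k!=1 else im
    cv2.imwrite('pics/'+n,im[:,:,::-1])
def rect(P,m,zlo,zhi):
    q=P[m&(P[...,2]>zlo)&(P[...,2]<zhi)]
    if len(q)<10: return None
    (c,s,a)=cv2.minAreaRect((q[:,:2]*1000).astype(np.float32))
    return np.round(c,1),np.round(s,1),round(a,1),np.round(np.percentile(q[:,2],[5,50,95])*1000,1),len(q)
E
python3 - <<'E'
from h import *
print(get_state())
a,d,P=cap('scene');b,d2,P2=cap('top')
save('a.png',a,k=1.4);save('b.png',b,k=1.4)
for cam,PP in(('scene',P),('top',P2)):
  for n in['bin','cover_handle','plane','board','block_long','block_cube','block_flat','bare_tin','tape_measure']:
    for f in finder.cut_out(cam,n)[:4]:
        m=f['region'];q=PP[m]
        print(cam,n,round(f['p'],2),np.round(f['pixel']),np.round(np.nanmedian(q,0),3),rect(PP,m,np.nanpercentile(q[:,2],95)-.012,1))
E
```

```text
pics
{'time_s': 0.0, 'joints': array([ 8.05625022e+01,  2.05924074e+01,  6.34343470e-01, -2.17969855e-02,
       -7.01341435e+01, -1.65066012e+01]), 'qd': array([ 0.01580249,  0.00776094,  0.02188223, -0.00297887,  0.04293933,
       -0.04035094]), 'joint_torque': array([-1.41306173e-03, -5.82718527e+01,  2.93050110e+01,  6.99699014e+00,
        6.95468858e-03, -1.54247537e-04]), 'tcp_pos': array([0.29511385, 0.60653661, 0.22561075]), 'eef_rot': array([ 1.79905770e+02, -6.55531264e-03, -2.59515172e+01]), 'contact_force': array([ 0.25609591,  0.28296263, -1.2299781 ]), 'moment': array([-0.02237987, -0.01604727,  0.01795943]), 'gripper_force': 0.0, 'gripper_width': 0.08761025886794649}
scene bin 0.75 [252. 196.] [0.484 0.196 0.086] (array([493.7, 256.2]), array([411.5, 220.5]), 85.5, array([104.4, 112.2, 117.6]), 3607)
scene cover_handle 0.85 [235. 191.] [0.458 0.236 0.1  ] (array([473.8, 259.4]), array([377.3, 179.7]), 84.7, array([104.8, 112.2, 116.3]), 3001)
scene plane 0.6 [322. 322.] [ 0.404 -0.193  0.008] (array([ 410.9, -178.5]), array([250. ,  97.5]), 81.5, array([ 4.1,  7.7, 1
[... 1688 characters left out ...]
), 388)
top board 0.81 [357. 286.] [ 0.404 -0.176  0.008] (array([ 404.9, -176.7]), array([241.5,  94.5]), 80.8, array([ 4.3,  8.8, 15.8]), 1823)
top block_long 0.64 [339. 222.] [ 0.561 -0.042  0.037] (array([565.8, -44.1]), array([38.8, 88.9]), 6.0, array([33.2, 38.5, 44.7]), 292)
top block_cube 0.63 [404. 258.] [ 0.562 -0.273  0.039] (array([ 565. , -273.4]), array([59.7, 60.4]), 76.1, array([34.4, 39.6, 45.1]), 326)
top block_cube 0.59 [399. 214.] [ 0.682 -0.206  0.039] (array([ 686.1, -208.6]), array([61.4, 61. ]), 5.6, array([35.2, 40. , 46.4]), 309)
top block_flat 0.81 [368. 236.] [ 0.578 -0.155  0.019] (array([ 579.2, -155. ]), array([45.7, 95.5]), 3.5, array([14.7, 19.5, 25.9]), 361)
```

View pics/a.png

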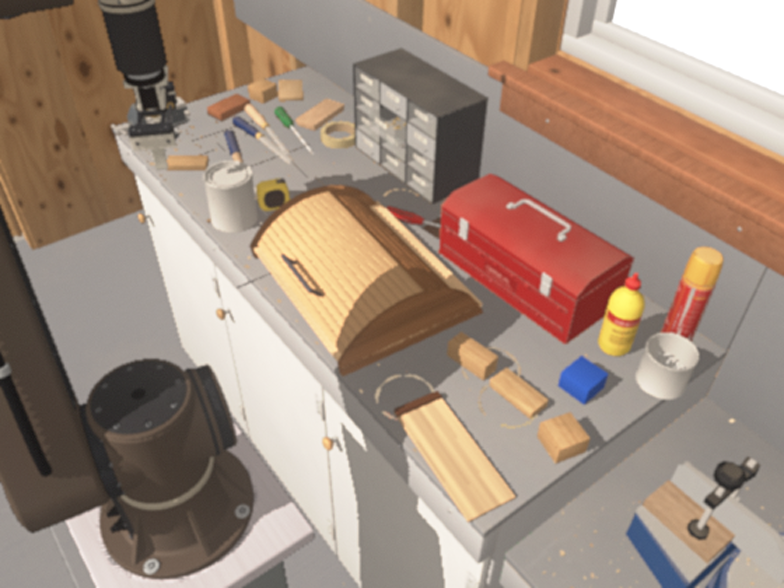

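View pics/b.png

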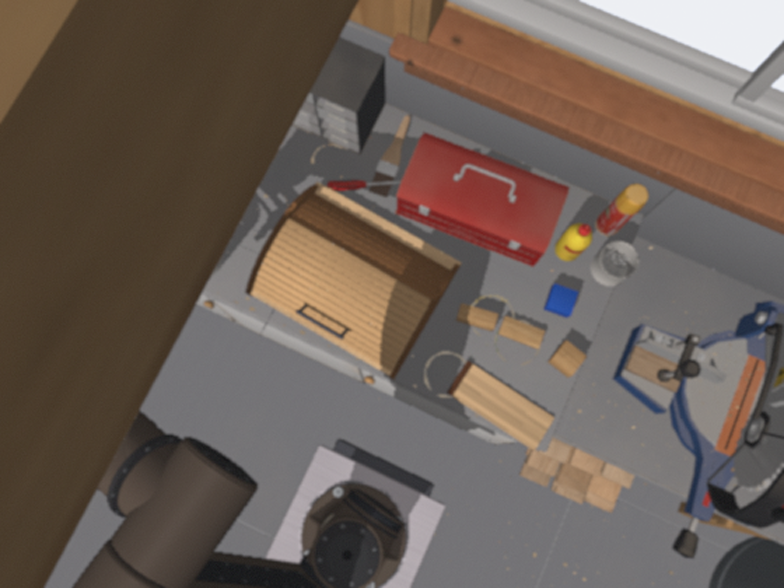

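The scene shows the shut bin with its handle at about (302,275), the board at (455,455), and three bare wooden blocks behind it: long (475,355), flat (518,392) and cube (564,437). The blue cube at (583,378) is a look-alike in the wrong colour. I'll go to the handle first and look with the wrist camera.

```bash
python3 -m handwheel '[[0,1,-5,2,-9],[0,2,-10,4,-18],[0,3,-15,7,-27],[0,4,-20,10,-36],[0,5,-25,10,-45],[0,6,-30,10,-54],[0,7,-34,10,-63],[0,7,-34,10,-69]]' 10
python3 - <<'E'
from h import *
s=get_state();print(s['tcp_pos'],s['eef_rot'],s['joints'])
a,d,P=cap('wrist');save('c.png',a,k=1.2)
for n in['cover_handle','bin']:
    for f in finder.cut_out('wrist',n)[:2]:
        print(n,f['p'],f['pixel'],f['region'].sum(),rect(P,f['region'],.08,.13),np.nanmin(P[f['region']],0),np.nanmax(P[f['region']],0))
np.save('P.npy',P);cv2.imwrite('pics/raw_c.png',a)
E
```

```text
time_s: 2.0
tcp_pos: [0.3656, 0.2646, 0.3274]
eef_rot: [-180.0, 0.1, -95.3]
contact_force: [0.1, 0.3, 0.2]
gripper_width: 0.0878
gripper_force: 0.0
[0.36558973 0.2646058  0.32742505] [-1.79950899e+02  9.56964007e-02 -9.53141068e+01] [ 6.10526048e+01 -4.41963261e+00 -1.60130910e+01  6.76029390e-03
 -7.82991878e+01 -6.63681173e+01]
cover_handle 0.8 [186.4, 129.2] 43801 (array([474.7, 260.3]), array([380.2, 184.3]), 84.7, array([ 84.5, 109.5, 114.7]), 35228) [0.36617666 0.06974261 0.03618383] [0.57120268 0.44774069 0.33071426]
cover_handle 0.25 [156.9, 126.9] 63638 (array([498.4, 259.3]), array([241.5, 412.8]), 0.6, array([ 83.5, 105.3, 114.6]), 43208) [ 0.35204698  0.02862172 -0.00299049] [0.72073735 0.54620271 0.33170676]
bin 0.8 [156.8, 125.9] 63876 (array([498.4, 260.2]), array([241.5, 414.6]), 0.6, array([ 83.5, 105.3, 114.6]), 43299) [ 0.35174151  0.02862172 -0.00312018] [0.72511664 0.54795895 0.41091746]
```

View pics/c.png

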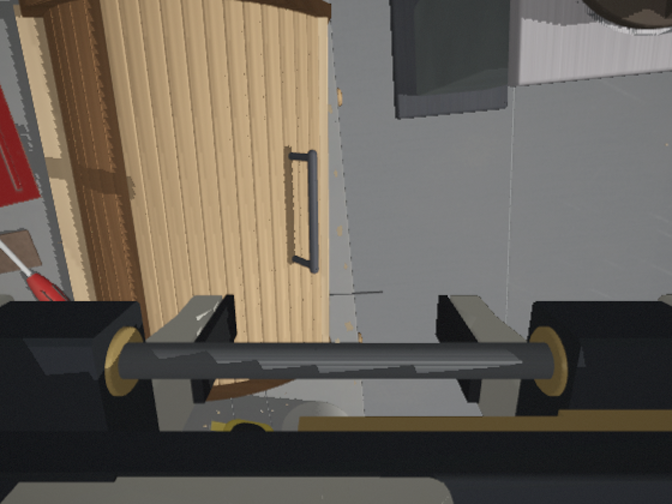

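The wrist view shows the bar handle upright at about (313,210), its ends at (313,155) and (315,270). I'll fit the bin's frame from the cover's cylinder.

Run:
```python
from h import *
from scipy.optimize import least_squares
P=np.load('P.npy');a=cv2.imread('pics/raw_c.png')
m=np.zeros((420,560),bool);m[30:230,100:235]=1
br=a.astype(int).sum(2)
q=P[m&(br>330)&(P[...,2]>.05)&(P[...,2]<.13)]
def f(p):
    c,s=np.cos(p[0]),np.sin(p[0]); x=(q[:,0]-p[1])*c+(q[:,1]-.26)*s
    return np.hypot(x,q[:,2]+.06+p[2])-.175
o=least_squares(f,[-.09,.5,0],loss='soft_l1',f_scale=.002);print(np.degrees(o.x[0]),o.x,np.abs(o.fun).mean(),len(q))
h=np.zeros((420,560),bool);h[133:218,256:266]=1
w=P[h&(br<250)&(P[...,2]>.07)];print(len(w),np.median(w,0),w.min(0),w.max(0))
yaw=o.x[0];x0=np.array([o.x[1],.26]);ex=np.array([np.cos(yaw),np.sin(yaw)]);ey=np.array([-ex[1],ex[0]])
l=(w[:,:2]-x0);print('handle in axisframe',np.median(l@ex),np.percentile(l@ey,[0,50,100]),np.percentile(w[:,2],[5,50,95]))
mid=(np.min(l@ey)+np.max(l@ey))/2; print('bin origin',x0+mid*ey)
```

```text
-5.418553254512281 [-0.09457159  0.52676071  0.00069629] 0.0006569404378240292 25735
311 [0.38930418 0.26315829 0.10004675] [0.38332908 0.21490524 0.08881709] [0.3995076  0.31857741 0.10287007]
handle in axisframe -0.13718157783057452 [-0.05833809 -0.0097742   0.04629905] [0.09835238 0.10004675 0.10137676]
bin origin [0.52619228 0.25400738]
```

```bash
python3 -m handwheel '[[0.8,1,0.1,-5,0],[0.8,2.3,0.2,-11,0],[0.8,2.3,0.2,-16,0],[0.8,2.3,0.2,-16,0],[0.8,2.3,0.2,-19,0],[0.8,2.3,0.2,-22,0],[0.8,2.3,0.2,-24,0],[0.8,2.3,0.2,-24,0]]'
python3 -m handwheel '[[0.8,1.7,-0.16,1.4,0],[0.8,3.5,-0.33,2.5,0],[0.8,5.2,-0.5,3.3,0],[0.8,6.9,-0.65,4.0,0],[0.8,8.7,-0.82,4.4,0],[0.8,10.4,-0.98,4.8,0],[0.8,12.2,-1.15,5.0,0],[0.8,14,-1.3,5.1,0]]'
```

```text
time_s: 3.15
tcp_pos: [0.3887, 0.2698, 0.0875]
eef_rot: [-180.0, -0.0, -94.8]
contact_force: [-1.1, -1.0, 0.6]
gripper_width: 0.0186
gripper_force: 0.0
time_s: 4.15
tcp_pos: [0.5296, 0.256, 0.138]
eef_rot: [-180.0, 0.0, -94.9]
contact_force: [-2.6, 1.6, 2.0]
gripper_width: 0.0173
gripper_force: 1.3
```

```bash
python3 -m handwheel '[[0.8,1.7,-0.16,-0.2,0],[0.8,3.5,-0.33,-0.5,0],[0.8,5.0,-0.48,-0.9,0],[0.8,6.0,-0.56,-1.1,0],[0.8,6.6,-0.6,-1.1,0],[0.8,7.0,-0.62,-1.1,0],[0.8,7.0,-0.62,-1.1,0]]'
```

```text
time_s: 5.03
tcp_pos: [0.5935, 0.2493, 0.125]
eef_rot: [179.5, -0.1, -95.0]
contact_force: [-19.7, 3.5, 5.4]
gripper_width: 0.0199
gripper_force: 10.0
```

```bash
python3 -m handwheel '[[0.8,-0.5,0.05,1,0],[0.6,-0.5,0.05,6,0],[0.3,-1,0,12,0],[0,-6,1,18,0],[0,-11,2,20,0],[0,-15,4,20,0],[0,-15,4,20,0]]'
python3 - <<'E'
from h import *
a,d,P=cap('wrist');save('d.png',a,k=1.2)
B=np.array([.5262,.2540]);y=np.radians(-5.42);ex=np.array([np.cos(y),np.sin(y)]);ey=np.array([-ex[1],ex[0]])
for n in['plane','cover_handle']:
    for f in finder.cut_out('wrist',n)[:2]:
        m=f['region'];print(n,f['p'],f['pixel'],m.sum(),rect(P,m,.02,.2))
        q=P[m];print(np.nanpercentile(q[:,2],[5,25,50,75,95]))
np.save('P.npy',P);cv2.imwrite('pics/raw_d.png',a)
E
```

```text
time_s: 5.9
tcp_pos: [0.4467, 0.291, 0.3291]
eef_rot: [-179.8, 0.2, -94.7]
contact_force: [1.0, 1.2, 0.3]
gripper_width: 0.0722
gripper_force: 0.0
plane 0.61 [233.3, 178.3] 2540 (array([507.7, 309.1]), array([49.9, 95.4]), 84.7, array([33.1, 63.4, 77.6]), 2536)
[0.03310643 0.05127404 0.06339041 0.07091926 0.07759722]
cover_handle 0.92 [149.3, 121.0] 23013 (array([605.5, 249.8]), array([339.5, 142.8]), 84.6, array([ 56. , 105.4, 139.9]), 22904)
[0.05601121 0.08723634 0.10541262 0.11207754 0.14011945]
```

View pics/d.png

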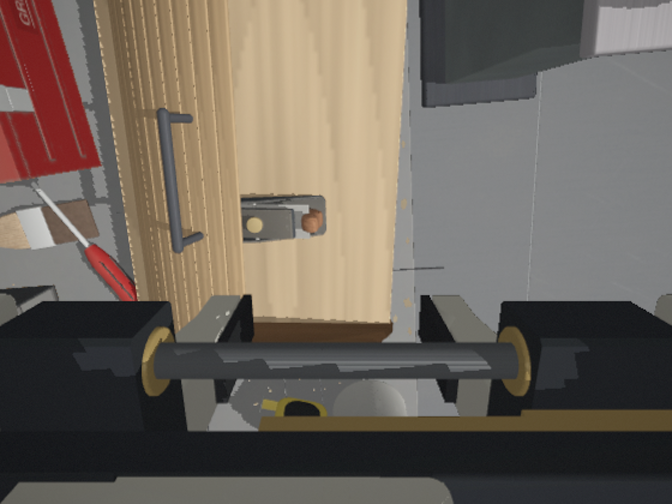

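The cover is fully back. The plane's front half shows at x 242–326, y 195–242, with its brown knob at (312,220). I'll measure the plane next.

Run:
```python
from h import *
P=np.load('P.npy');a=cv2.imread('pics/raw_d.png').astype(int)
B=np.array([.5262,.2540]);y=np.radians(-5.42);ex=np.array([np.cos(y),np.sin(y)]);ey=np.array([-ex[1],ex[0]])
X=(P[...,:2]-B)@ex;Y=(P[...,:2]-B)@ey;Z=P[...,2]
s=np.zeros((420,560),bool);s[150:215,203:285]=1
g=s&(Z>.04)
print('body bin-x',np.percentile(X[g],[0,1,50,99,100]),'y',np.percentile(Y[g],[1,50,99]))
for lo,hi in((-.13,-.09),(-.09,-.06),(-.06,-.03),(-.03,0),(0,.02)):
    k=g&(X>lo)&(X<hi)
    if k.sum()>5: print(lo,k.sum(),np.percentile(Y[k],[2,98]),Z[k].max())
k=g&(Z>.071);print('high',k.sum(),np.percentile(X[k],[2,50,98]),np.percentile(Y[k],[2,50,98]),np.median(P[k],0))
br=s&(a[...,2]-a[...,0]>35)&(Z>.055)&(X<-.04); 
print('knob',br.sum(),np.percentile(X[br],[2,50,98]),np.percentile(Y[br],[2,50,98]),np.median(P[br],0))
print(rect(P,g,.04,.2))
fl=np.zeros((420,560),bool);fl[60:140,230:310]=1;print('floor z',np.nanmedian(Z[fl]),'front edge x', np.nanmin(X[fl]))
print('wrist-z above lip', np.nanmin(X[g]))
```

```text
body bin-x [-0.06782848 -0.06555288 -0.01963929  0.01792403  0.0220447 ] y [0.02974413 0.04891976 0.07661976]
-0.09 100 [0.0422679  0.05850609] 0.08100989950438708
-0.06 654 [0.02976869 0.06946756] 0.0816573673256335
-0.03 783 [0.03007956 0.07608744] 0.07385415014575697
0 480 [0.03081471 0.07784696] 0.07408758555795592
high 603 [-0.06242845 -0.03106355  0.00976512] [0.03746149 0.05193766 0.06744658] [0.50032814 0.30856667 0.07258133]Traceback (most recent call last):
  File "<stdin>", line 13, in <module>
    return _quantile_unchecked(
        a, q, axis, out, overwrite_input, method, keepdims, weights)
    return _ureduce(a,
                    func=_quantile_ureduce_func,
    ...<5 lines>...
                    overwrite_input=overwrite_input,
                    method=method)
    r = func(a, **kwargs)
    result = _quantile(arr,
                       quantiles=q,
    ...<2 lines>...
                       out=out,
                       weights=wgt)
    slices_having_nans = np.isnan(arr[-1, ...])
                                  ~~~^^^^^^^^^
IndexError: index -1 is out of bounds for axis 0 with size 0
```

```bash
python3 -m handwheel '[[0,0.5,0.3,0,10],[0,1,0.5,0,20],[0,1.5,0.8,0,30],[0,2,1,0,40],[0,2.5,1.2,-2,50],[0,3,1.5,-4,60],[0,3,1.8,-6,70],[0,3,1.8,-8,80]]' 20
python3 -m handwheel '[[0.3,0,0,0,9.3],[0.45,0,0,0,9.3],[0.45,0,0,0,9.3]]'
```

```text
time_s: 7.05
tcp_pos: [0.4796, 0.3071, 0.245]
eef_rot: [179.9, 0.0, -14.7]
contact_force: [-0.1, 0.4, -0.1]
gripper_width: 0.0877
gripper_force: 0.0
time_s: 7.42
tcp_pos: [0.479, 0.3075, 0.2464]
eef_rot: [180.0, -0.0, -5.9]
contact_force: [-0.3, 0.6, 0.5]
gripper_width: 0.063
gripper_force: 0.0
```

```bash
python3 -m handwheel '[[0.5,-0.1,0.2,-5,0],[0.5,-0.1,0.2,-10,0],[0.5,-0.1,0.2,-14,0],[0.5,-0.1,0.2,-17,0],[0.5,-0.1,0.2,-17.9,0],[1,-0.1,0.2,-17.9,0],[1,-0.1,0.2,-17.9,0],[1,-0.1,0.2,-17.9,0]]' 15
python3 - <<'E'
from h import *
a,d,P=cap('wrist');save('e.png',a,k=1.2)
E
```

```text
time_s: 8.43
tcp_pos: [0.4777, 0.3101, 0.0688]
eef_rot: [-179.9, -0.1, -5.7]
contact_force: [-0.3, -5.2, 2.2]
gripper_width: 0.0192
gripper_force: 2.6
```

View pics/e.png

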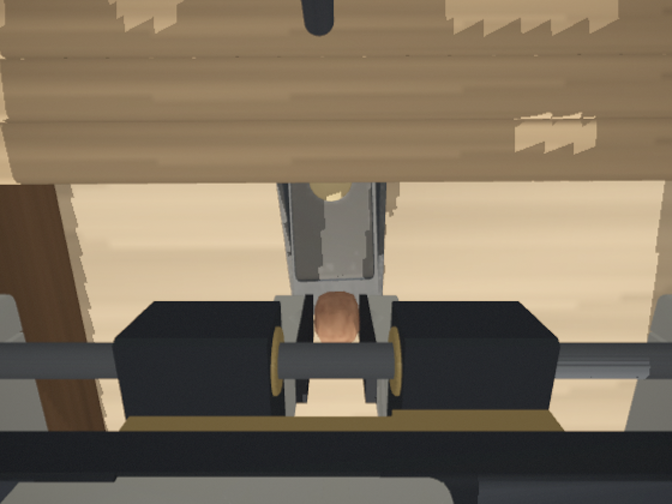

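The knob is between the fingers at (336,317), and the width of 19 mm fits. I'll draw the plane forward.

```bash
python3 -m handwheel '[[1,0,0,0,0],[1,-0.8,0.08,0,0],[1,-2,0.19,0,0],[1,-3.4,0.32,0,0],[1,-4.8,0.45,0,0],[1,-6.2,0.59,0,0],[1,-7.2,0.68,0,0],[1,-7.2,0.68,0,0]]' 20
python3 -m handwheel '[[0.5,0,0,0,0],[0.5,0,0,0,0],[0.3,0,0,3,0],[0,1,0,8,0],[0,3,0,13,0],[0,3,0,18,0],[0,3,0,18,0],[0,3,0,18,0]]'
python3 - <<'E'
from h import *
a,d,P=cap('wrist');save('f.png',a,k=1.2)
B=np.array([.5262,.2540]);y=np.radians(-5.42);ex=np.array([np.cos(y),np.sin(y)]);ey=np.array([-ex[1],ex[0]])
X=(P[...,:2]-B)@ex;Y=(P[...,:2]-B)@ey;Z=P[...,2]
for f in finder.cut_out('wrist','plane')[:2]:
    m=f['region'];print(f['p'],f['pixel'],m.sum())
    g=m&(Z>.045)&(Z<.1);print(rect(P,m,.045,.1),np.percentile(X[g],[1,99]),np.percentile(Y[g],[2,50,98]))
g=(Z>.045)&(Z<.09)&(X>-.15)&(X<.03)&(Y>-.02)&(Y<.12);print(rect(P,g,.045,.1),np.percentile(X[g],[1,99]),np.percentile(Y[g],[2,50,98]))
print(get_state()['tcp_pos'])
E
```

```text
time_s: 9.48
tcp_pos: [0.4055, 0.3178, 0.0688]
eef_rot: [-179.8, -0.1, -5.6]
contact_force: [-3.9, 1.6, 9.1]
gripper_width: 0.0183
gripper_force: 20.0
time_s: 10.48
tcp_pos: [0.435, 0.3161, 0.247]
eef_rot: [180.0, 0.1, -5.7]
contact_force: [0.4, -0.3, -1.5]
gripper_width: 0.0865
gripper_force: 0.0
0.71 [277.5, 141.7] 6485
(array([467.8, 315.9]), array([ 47.2, 146.1]), 86.8, array([50., 64., 75.]), 4660) [-0.13231416  0.00577604] [0.03410611 0.05609658 0.07895003]
(array([467.8, 315.8]), array([ 47.3, 146.1]), 86.8, array([50. , 64. , 75.1]), 4682) [-0.13242597  0.00576701] [0.03401619 0.05603771 0.07900938]
[0.43476832 0.31589987 0.24618344]
```

View pics/f.png

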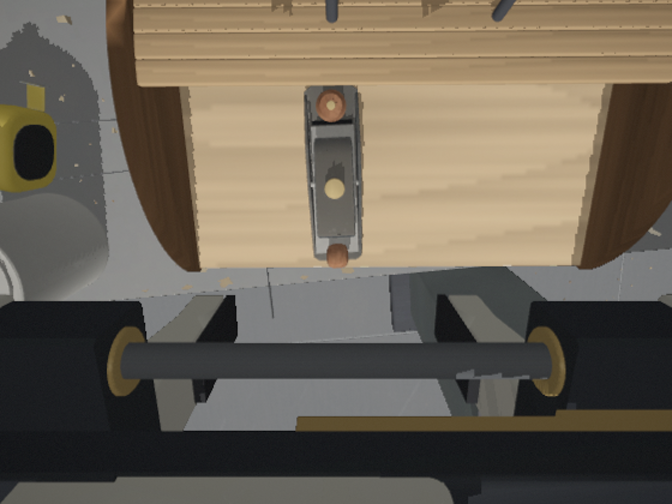

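The whole plane is in view, from its near knob at (337,255) to its rear at (331,90), with its axis at about −3°. I'll grip it by the sides.

```bash
python3 -m handwheel '[[0,2,0,-5,2.5],[0,4.1,-0.05,-10,2.5],[0,4.1,-0.05,-15,2.5],[0,4.1,-0.05,-19,2.5],[0,4.1,-0.05,-21,2.5],[0,4.1,-0.05,-21,2.5],[1,4.1,-0.05,-21,2.5],[1,4.1,-0.05,-21,2.5]]' 45
python3 -m handwheel '[[1,0,0,0,0],[1,0,0,0,0],[1,0,0,0,0],[1,0,0,1,0],[1,0,0,2.5,0],[1,-1,0,5,0],[1,-2,0,8,0],[1,-2,0,11.5,0]]'
```

```text
time_s: 11.58
tcp_pos: [0.4767, 0.3166, 0.0386]
eef_rot: [-179.9, -0.1, -3.1]
contact_force: [0.2, 0.3, -0.3]
gripper_width: 0.073
gripper_force: 0.0
time_s: 12.58
tcp_pos: [0.455, 0.3156, 0.1536]
eef_rot: [180.0, 0.1, -3.1]
contact_force: [1.0, 0.1, -7.4]
gripper_width: 0.0467
gripper_force: 45.0
```

```bash
python3 -m handwheel '[[1,-0.5,-3,2,-8],[1,-1,-7,3,-18],[1,-1.5,-11,3,-28],[1,-2,-15,3,-38],[1,-2.5,-19,3,-48],[1,-3,-23,3,-58],[1,-3.5,-27,3,-68],[1,-4,-30,3,-78]]'
python3 -m handwheel '[[1,0,-1,2,-9],[1,0,-2,4,-18],[1,0,-2,4,-18]]'
python3 - <<'E'
from h import *
a,d,P=cap('wrist');save('g.png',a,k=1.2);Z=P[...,2]
np.save('P.npy',P)
print(get_state()['tcp_pos'],get_state()['eef_rot'],get_state()['gripper_width'])
for n in ('board','block_long','block_flat','block_cube'):
  for f in finder.cut_out('wrist',n)[:2]:
    m=f['region'];z=np.nanpercentile(P[m][:,2],90);print(n,round(f['p'],2),f['pixel'],m.sum(),rect(P,m,z-.008,z+.01),rect(P,m,.004,.011) if n=='board' else '')
E
```

```text
time_s: 13.58
tcp_pos: [0.4153, 0.0147, 0.1831]
eef_rot: [-180.0, 0.0, -81.5]
contact_force: [0.5, -0.3, -8.5]
gripper_width: 0.047
gripper_force: 45.0
time_s: 13.95
tcp_pos: [0.4168, -0.0041, 0.2243]
eef_rot: [-179.8, 0.1, -99.2]
contact_force: [-1.0, -0.6, -8.7]
gripper_width: 0.0466
gripper_force: 45.0
[ 0.41608673 -0.00385277  0.22308156] [-1.79938914e+02  9.27986163e-02 -9.90486738e+01] 0.04704024255227437
board 0.7 [260.6, 58.5] 10017 (array([ 414.9, -121.9]), array([122.8,  93.1]), 80.8, array([6.1, 7.5, 9.1]), 9878) (array([ 413.7, -129.3]), array([108.3,  90.1]), 81.2, array([6.1, 7.4, 8.8]), 9591)
block_long 0.65 [134.1, 161.7] 4088 (array([568.4, -47.1]), array([38.5, 89.7]), 8.3, array([34.6, 37.1, 38.4]), 3223) 
block_flat 0.83 [97.6, 53.5] 5482 (array([ 581.9, -156.9]), array([ 46.1, 100.2]), 3.4, array([16. , 18.2, 19.5]), 4999)
```

View pics/g.png

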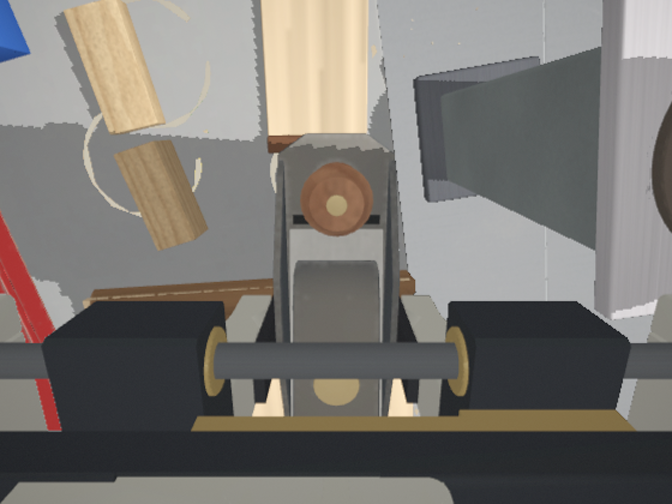

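The held plane's rear end is at (335,140) and the board runs up the picture from (315,140) along about 81°. The long block (160,195) and flat block (118,65) lie to the left. I'll check where the plane sits in the grip before placing it.

Run:
```python
from h import *
P=np.load('P.npy');t=np.array([.4161,-.0039]);u=np.array([-.156,-.988]);w=np.array([.988,-.156])
g=np.zeros((420,560),bool);g[105:250,225:340]=1
g&=(P[...,2]>.18)&(P[...,2]<.29)
A=(P[...,:2]-t)@u;W=(P[...,:2]-t)@w
for lo,hi in((.18,.215),(.215,.25),(.25,.29)):
    k=g&(P[...,2]>lo)&(P[...,2]<hi)
    if k.sum(): print(lo,k.sum(),np.percentile(A[k],[1,50,99,100]),np.percentile(W[k],[1,50,99]))
```

```text
0.215 11548 [0.01076744 0.03657282 0.07401601 0.07493621] [-0.02397504 -0.00080657  0.02233059]
0.25 2198 [0.04329878 0.0539351  0.06310204 0.06443319] [-0.01087539 -0.00094558  0.00894729]
```

```bash
python3 -m handwheel '[[1,-0.3,-4,0,0],[1,-0.5,-9,0,0],[1,-0.8,-14,-2,0],[1,-1.1,-18.2,-6,0],[1,-1.1,-18.2,-11,0],[1,-1.1,-18.2,-15,0],[1,-1.1,-18.2,-18,0],[1,-1.1,-18.2,-18.8,0]]'
python3 -m handwheel '[[1,0,0,-0.6,0],[1,0,0,-1.0,0],[1,0,0,-1.4,0],[1,0,0,-1.8,0],[1,0,0,-1.8,0]]'
```

```text
time_s: 15.2
tcp_pos: [0.4039, -0.1858, 0.0326]
eef_rot: [179.7, -0.0, -99.1]
contact_force: [0.6, 0.5, -6.8]
gripper_width: 0.0468
gripper_force: 45.0
time_s: 15.82
tcp_pos: [0.4052, -0.1859, 0.0165]
eef_rot: [180.0, 0.0, -99.1]
contact_force: [-0.2, -0.6, -7.9]
gripper_width: 0.047
gripper_force: 45.0
```

```bash
python3 -m handwheel '[[1,0,0,-0.2,0],[1,0,0,-0.3,0],[1,0,0,-0.3,0]]'; python3 -m handwheel '[[1,0,0,-0.2,0],[1,0,0,-0.2,0]]'
```

```text
time_s: 16.2
tcp_pos: [0.4055, -0.186, 0.0159]
eef_rot: [-180.0, -0.0, -99.1]
contact_force: [-9.8, 6.8, 31.1]
gripper_width: 0.047
gripper_force: 45.0
time_s: 16.45
tcp_pos: [0.4055, -0.1862, 0.0154]
eef_rot: [-179.9, -0.1, -99.0]
contact_force: [-17.0, 11.5, 57.9]
gripper_width: 0.0469
gripper_force: 45.0
```

```bash
python3 -m handwheel '[[1,0,0,0.4,0],[0.6,0,0,0.4,0],[0,0,0,0.4,0],[0,0,0,0.4,0],[0,0,0,0.4,0],[0,0,0,5,0],[0,0,0,11,0],[0,0,0,17,0]]'
python3 -m handwheel '[[0,1,4,5,0],[0,2,8,10,0],[0,3,12,14,0],[0,4,15,14,0],[0,4,15,14,0],[0,4,15,14,0]]'
python3 - <<'E'
from h import *
a,d,P=cap('wrist');save('i.png',a,k=1.2)
np.save('P.npy',P)
print(get_state()['tcp_pos'],get_state()['eef_rot'])
for n in ('plane','board','block_long','block_flat','block_cube'):
  for f in finder.cut_out('wrist',n)[:2]:
    m=f['region'];z=np.nanpercentile(P[m][:,2],90);print(n,round(f['p'],2),f['pixel'],m.sum(),rect(P,m,z-.008,z+.01),rect(P,m,.004,.025) if n=='board' else rect(P,m,.014,.1))
E
```

```text
time_s: 17.45
tcp_pos: [0.405, -0.186, 0.1834]
eef_rot: [180.0, -0.0, -99.1]
contact_force: [1.9, -0.7, -0.5]
gripper_width: 0.0873
gripper_force: 0.0
time_s: 18.2
tcp_pos: [0.4451, -0.0361, 0.3213]
eef_rot: [180.0, -0.0, -99.1]
contact_force: [0.2, 0.2, 0.4]
gripper_width: 0.0874
gripper_force: 0.0
[ 0.444984   -0.03637702  0.3212036 ] [ 1.79957725e+02 -2.83741229e-02 -9.91547809e+01]
plane 0.61 [259.9, 270.0] 17033 (array([506.7, 128.6]), array([149.2, 137.3]), 84.7, array([105.6, 112.3, 120. ]), 3421) (array([522.1, 162.6]), array([219.8, 321.7]), 84.6, array([26.3, 30.1, 94. ]), 12345)
plane 0.57 [289.8, 54.8] 4458 (array([ 412. , -145.4]), array([83.4, 35.1]), 82.0, array([43.2, 49.3, 57.4]), 1461) (array([ 407. , -167.5]), array([134.,  47.]), 80.4, array([18. , 40. , 53.5]), 3625)
board 0.67 [272.4, 85.2] 5498 (array([ 410.6, -148.8]), array([177.4,  90. ]), 81.4, array([ 6. ,  7.6, 13.7]), 5354) (array([ 410.6, -148.8]), array([177.4,  90.2]), 81.3, array([ 6. ,  7.6, 13.7]), 5369)
block_long 0.97 [190.8, 169.5] 2357 (array([568.4, -46.8]), array([38.5, 89.7]), 8.5, array([35.5, 37.2, 38.6]), 1917) (array([568.4, -46.9]), array([38.6, 89.7]), 8.3, array([22.6, 37.1, 38.5]), 2119)
block_flat 0.79 [162.6, 87.1] 3087 (array([ 581.8, -157. ]), array([ 45.6, 100. ]), 3.5, array([16.6, 18.3, 19.7]), 2847) (array([ 581.8, -157. ]), array([ 45.6, 100. ]), 3.5, array([16.7, 18.3, 19.7]), 2801)
block_cube 0.92 [67.5, 59.8] 3609 (array([ 689. , -210.7]), array([61.2, 60.4]), 4.8, array([36.6, 39.1, 40.6]), 2769) (array([ 688.9, -210.6]), array([61.4, 60.5]), 4.9, array([20.4, 38.9, 40.5]), 3252)
block_cube 0.84 [148.4, 8.1] 964 (array([ 573.4, -250. ]), array([11.9, 60. ]), 81.7, array([34.1, 39. , 40.6]), 520) (array([ 572.4, -249.9]), array([16.4, 61.4]), 86.3, array([17.3, 38.4, 40.5]), 756)
```

View pics/i.png

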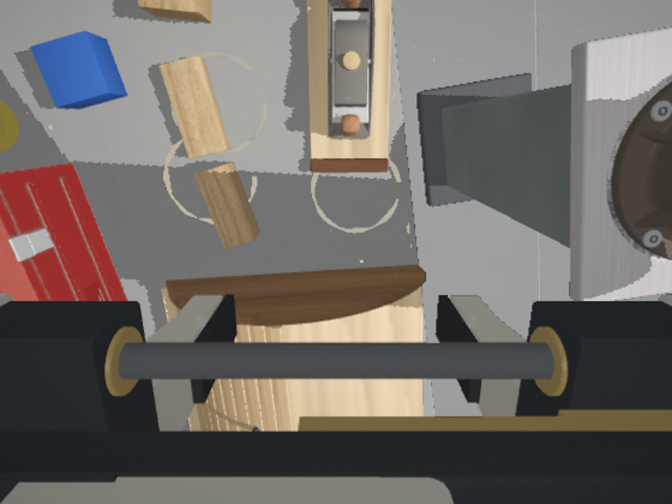

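The plane stands lengthwise on the board, its nose at (350,135) clear of the stop strip at (350,165). The candidates for block_cube are the blue cube (78,70) and the bare-wood block cut off at (178,5). The wooden one fits; I'll confirm it when I get there. Long block first, after a check on toolbox clearance.

Run:
```python
from h import *
a,d,P=cap('scene')
Z=P[...,2]
def near(cx,cy,yaw,n):
    y=np.radians(yaw-90);e=np.array([np.cos(y),np.sin(y)]);f=np.array([-e[1],e[0]])
    A=(P[...,:2]-[cx,cy])@e;F=(P[...,:2]-[cx,cy])@f
    k=(Z>.055)&(Z<.3)&(abs(F)<.055)&(abs(A)<.25)
    print(n,np.round(np.histogram(A[k],bins=np.arange(-.25,.26,.025))[0]))
near(.5684,-.0468,-81.6,'long');near(.5818,-.157,-86.5,'flat')
# cube candidate
for f in finder.cut_out('scene','block_cube')[:3]: print(f['p'],f['pixel'],rect(P,f['region'],.033,.046))
save('crop.png',a,(370,240,460,340),4)
```

```text
long [242 285 646 527   0   0   0   0   0   0   0   0   0   0   0   0  30   0
   0   0]
flat [387 647 266 326   0   0   0   0   0   0   0   0   0   0   0   0  22   1
   0   0]
0.93 [417.4, 269.7] (array([ 691.8, -212.8]), array([68.4, 62.8]), 2.0, array([35.5, 39.7, 43. ]), 480)
0.68 [402.0, 312.1] (array([ 568.1, -279.2]), array([62.4, 64.1]), 77.0, array([35.8, 39.6, 42.8]), 592)
```

View pics/crop.png

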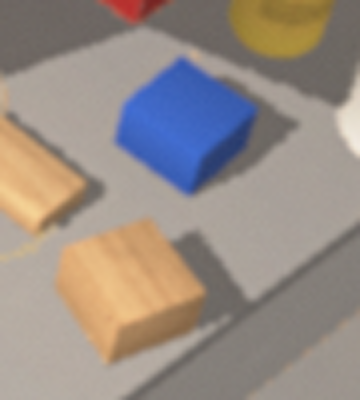

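The crop confirms it: the bare-wood block at (402,312) is block_cube, and the blue one at (417,270) stays. Now I'll grasp the long block.

```bash
python3 -m handwheel '[[0.1,3,-0.3,-3,9],[0.3,7,-0.6,-8,17.5],[0.3,11,-1,-13,17.5],[0.3,12.3,-1,-18,17.5],[0.3,12.3,-1,-23,17.5],[0.3,12.3,-1,-28,17.5],[0.3,12.3,-1,-31,17.5],[0.3,12.3,-1,-31,17.5]]' 30
python3 -m handwheel '[[1,0,0,0,0],[1,0,0,0,0],[1,0,0,0,0],[1,0,0,0,0],[1,0,0,3,0],[1,0,0,8,0],[1,0,0,14,0]]'
```

```text
time_s: 19.6
tcp_pos: [0.5665, -0.0466, 0.0092]
eef_rot: [179.7, -0.0, -81.7]
contact_force: [1.3, -0.6, 0.5]
gripper_width: 0.0616
gripper_force: 0.0
time_s: 20.48
tcp_pos: [0.5673, -0.0461, 0.1526]
eef_rot: [179.9, 0.0, -81.7]
contact_force: [1.6, 0.5, -0.1]
gripper_width: 0.038
gripper_force: 30.0
```

```bash
python3 -m handwheel '[[1,-2,2,2,10],[1,-4,5,2,20],[1,-6,8,2,30],[1,-8,11,2,40],[1,-9,14,2,50],[1,-9.9,17,2,60],[1,-9.9,20,2,70],[1,-9.9,22,2,76.3]]'
python3 -m handwheel '[[1,0,0,-4,0],[1,0,0,-8,0],[1,0,0,-11,0],[1,0,0,-12.6,0],[1,0,0,-12.6,0]]'
```

```text
time_s: 21.48
tcp_pos: [0.469, 0.1753, 0.1721]
eef_rot: [-180.0, -0.0, -5.0]
contact_force: [0.6, 0.5, -0.0]
gripper_width: 0.0378
gripper_force: 30.0
time_s: 22.1
tcp_pos: [0.4688, 0.1737, 0.045]
eef_rot: [179.9, 0.1, -5.3]
contact_force: [0.0, -0.9, -0.5]
gripper_width: 0.0378
gripper_force: 30.0
```

```bash
python3 -m handwheel '[[1,0,0,-0.4,0],[0.43,0,0,-0.4,0],[0.43,0,0,-0.4,0],[0.43,0,0,-0.4,0],[0.43,0,0,3,0],[0.43,0,0,8,0],[0.43,0,0,14,0],[0.43,0,0,16,0]]'
python3 -m handwheel '[[0.3,1,-4,2,-10],[0.3,2.5,-8,2,-20],[0.3,4,-12,2,-30],[0.3,5.5,-16,2,-40],[0.3,7,-20,2,-50],[0.3,8.5,-24,2,-60],[0.3,10,-28,2,-70],[0.3,11.3,-32,0,-80]]'
```

```text
time_s: 23.1
tcp_pos: [0.4707, 0.175, 0.2098]
eef_rot: [-179.8, -0.3, -5.3]
contact_force: [-0.4, -0.6, -2.1]
gripper_width: 0.0495
gripper_force: 0.0
time_s: 24.1
tcp_pos: [0.5837, -0.1474, 0.2069]
eef_rot: [-179.8, -0.0, -85.7]
contact_force: [0.3, 0.6, 0.4]
gripper_width: 0.0616
gripper_force: 0.0
```

```bash
python3 - <<'E'
from h import *
a,d,P=cap('wrist');np.save('P.npy',P)
print(get_state()['tcp_pos'],get_state()['eef_rot'])
for n in ('block_flat','block_cube'):
  for f in finder.cut_out('wrist',n)[:2]:
    m=f['region'];z=np.nanpercentile(P[m][:,2],90);print(n,round(f['p'],2),f['pixel'],np.median(a[m],0),rect(P,m,z-.008,z+.01))
E
python3 -m handwheel '[[0.3,0,-1,-5,-1],[0.3,-0.2,-1,-10,-1],[0.3,-0.2,-1,-15,-1],[0.3,-0.2,-1,-19,-1],[0.3,-0.2,-1,-20.2,-1],[0.3,-0.2,-1,-20.2,-1]]' 30
```

```text
[ 0.58263536 -0.15056933  0.20243096] [ 1.79848767e+02 -1.40384593e-02 -8.62738456e+01]
block_flat 0.69 [282.5, 166.8] [199. 174. 135.] (array([ 582.4, -156.9]), array([45. , 99.8]), 3.7, array([17.1, 18.4, 19.6]), 3909)
block_cube 0.82 [176.4, 111.6] [ 60. 105. 184.] (array([ 689.2, -210.8]), array([60.4, 59.8]), 5.6, array([37.9, 39.3, 40.5]), 4219)
time_s: 25.0
tcp_pos: [0.5806, -0.1555, 0.0039]
eef_rot: [180.0, -0.0, -86.3]
contact_force: [0.3, -0.1, 0.8]
gripper_width: 0.0614
gripper_force: 0.0
```

```bash
python3 -m handwheel '[[1,0,0,0,0],[1,0,0,0,0],[1,0,0,0,0],[1,0,0,0,0],[1,0,0,5,0],[1,0,0,10,0],[1,0,3,16,0],[1,-1,8,19,8]]'
python3 -m handwheel '[[1,-1.2,5,0,10],[1,-2.4,10,0,20],[1,-3.6,15,0,30],[1,-4.8,20,0,40],[1,-6,25,0,50],[1,-7.2,30,0,60],[1,-8.4,36,0,70],[1,-8.6,41.9,0,73]]'
python3 -m handwheel '[[1,0,0,-5,0],[1,0,0,-10,0],[1,0,0,-13,0],[1,0,0,-15.3,0],[1,0,0,-15.3,0]]'
```

```text
time_s: 26.0
tcp_pos: [0.5715, -0.0766, 0.1967]
eef_rot: [-179.8, -0.0, -78.3]
contact_force: [0.1, 0.4, -0.8]
gripper_width: 0.0447
gripper_force: 30.0
time_s: 27.0
tcp_pos: [0.4835, 0.3443, 0.1942]
eef_rot: [-179.9, -0.0, -5.1]
contact_force: [1.0, 0.1, -0.0]
gripper_width: 0.0449
gripper_force: 30.0
time_s: 27.62
tcp_pos: [0.4835, 0.3415, 0.0389]
eef_rot: [179.8, 0.1, -5.4]
contact_force: [0.1, -0.6, -0.7]
gripper_width: 0.0452
gripper_force: 30.0
```

```bash
python3 -m handwheel '[[1,0,0,-0.3,0],[0.35,0,0,-0.3,0],[0.35,0,0,-0.3,0],[0.35,0,0,-0.3,0],[0.35,0,0,4,0],[0.35,0,0,10,0],[0.35,0,0,16,0],[0.2,0,-4,20,-8]]'
python3 -m handwheel '[[0.2,1,-5,2,-10],[0.2,2,-11,4,-20],[0.2,3,-17,6,-30],[0.2,4,-23,7,-40],[0.2,5,-29,7,-50],[0.2,6,-35,7,-60],[0,6,-41,7,-70],[0,6,-45,7,-80]]'
python3 -m handwheel '[[0,0,0,0,-9.5],[0,0,0,0,-9.5]]'
python3 - <<'E'
from h import *
a,d,P=cap('wrist');np.save('P.npy',P);save('j.png',a,k=1.2)
print(get_state()['tcp_pos'],get_state()['eef_rot'])
for n in ('block_cube',):
  for f in finder.cut_out('wrist',n)[:3]:
    m=f['region'];z=np.nanpercentile(P[m][:,2],90);print(n,round(f['p'],2),f['pixel'],np.median(a[m],0),rect(P,m,z-.008,z+.01))
E
```

```text
time_s: 28.62
tcp_pos: [0.4851, 0.3041, 0.2435]
eef_rot: [-179.8, -0.1, -13.4]
contact_force: [0.7, 0.9, -0.6]
gripper_width: 0.0623
gripper_force: 0.0
time_s: 29.62
tcp_pos: [0.5439, -0.1499, 0.3105]
eef_rot: [-180.0, -0.0, -93.8]
contact_force: [0.1, -0.4, -1.1]
gripper_width: 0.0841
gripper_force: 0.0
time_s: 29.88
tcp_pos: [0.5441, -0.1479, 0.3103]
eef_rot: [180.0, 0.0, -102.8]
contact_force: [0.6, 0.3, 0.2]
gripper_width: 0.0877
gripper_force: 0.0
[ 0.54426366 -0.14747667  0.3103913 ] [-1.79991020e+02  5.98478696e-03 -1.02650812e+02]
block_cube 0.77 [237.1, 69.6] [185. 158. 119.] (array([ 567.5, -276.2]), array([60.1, 60.2]), 75.6, array([37.9, 39.4, 40.8]), 2644)
block_cube 0.64 [161.3, 147.1] [ 56.  99. 176.] (array([ 689.2, -210.7]), array([60.8, 60. ]), 5.1, array([37.5, 39.2, 40.6]), 2266)
```

View pics/j.png

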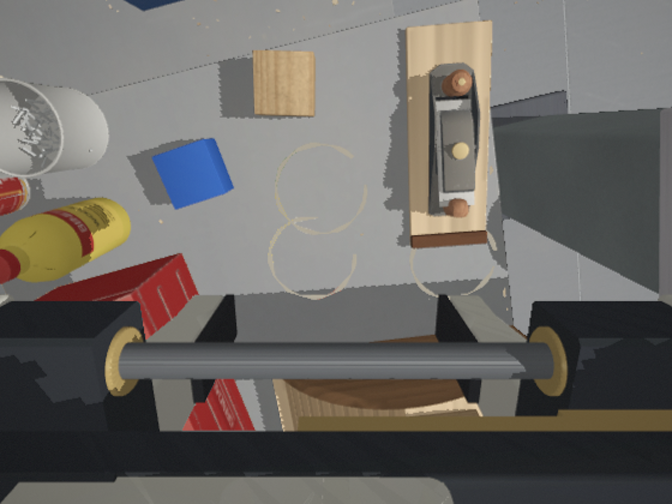

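The wooden cube is at (285,83) and the blue one at (195,172). The plane is centred on the board. I'll grasp the wooden cube.

```bash
python3 -m handwheel '[[0,1,-5,-5,-1.7],[0,2.3,-10,-10,-1.7],[0,2.3,-12.9,-16,-1.7],[0,2.3,-12.9,-22,-1.7],[0,2.3,-12.9,-27,-1.7],[0,2.3,-12.9,-30,-1.7],[0,2.3,-12.9,-30,-1.7],[1,2.3,-12.9,-30,-1.7]]' 30
python3 -m handwheel '[[1,0,0,0,0],[1,0,0,0,0],[1,0,0,0,0],[1,0,0,5,0],[1,0,0,10,0],[1,0,4,15,0],[1,-1,8,19,9],[1,-2,13,19,19]]'
```

```text
time_s: 30.98
tcp_pos: [0.5688, -0.2762, 0.0119]
eef_rot: [-179.9, -0.0, -104.4]
contact_force: [0.0, 0.8, 0.6]
gripper_width: 0.0821
gripper_force: 0.0
time_s: 31.98
tcp_pos: [0.549, -0.1458, 0.2044]
eef_rot: [-179.6, -0.0, -85.3]
contact_force: [0.3, -0.1, -1.5]
gripper_width: 0.0598
gripper_force: 30.0
```

```bash
python3 -m handwheel '[[1,-1,5,0,10],[1,-2,10,0,20],[1,-3,15,0,30],[1,-4,20,0,40],[1,-5,25,0,50],[1,-6,30,0,60],[1,-7,36,0,70],[1,-7.3,40.5,0,79.9]]'
python3 - <<'E'
from h import *
a,d,P=cap('wrist');save('k.png',a,k=1.2)
E
```

```text
time_s: 32.98
tcp_pos: [0.4735, 0.2607, 0.2008]
eef_rot: [-179.9, -0.0, -5.3]
contact_force: [1.1, 0.4, -0.6]
gripper_width: 0.06
gripper_force: 30.0
```

View pics/k.png

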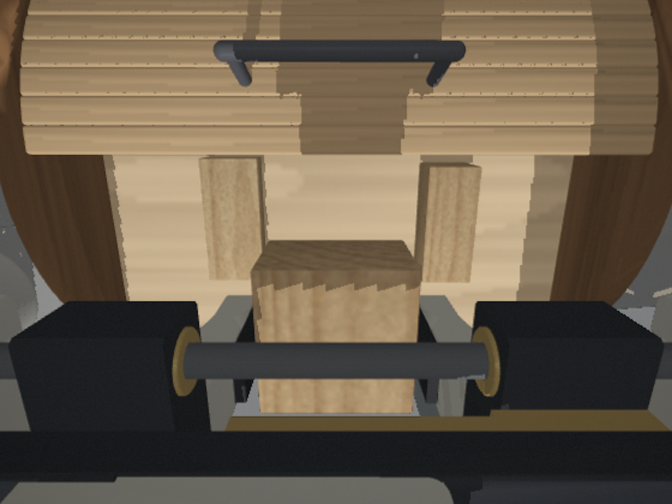

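The flat block (233,220) and long block (450,222) lie in the bin with a free gap between them. I'll lower the cube there.

```bash
python3 -m handwheel '[[1,0.2,-0.1,-5,0],[1,0.2,-0.1,-10,0],[1,0.2,-0.1,-13,0],[1,0.2,-0.1,-15.3,0],[1,0.2,-0.1,-15.6,0],[0.2,0.2,-0.1,-15.6,0],[0.2,0.2,-0.1,-15.6,0],[0.2,0.2,-0.1,-15.6,0]]'
python3 -m handwheel '[[0.2,0,0,4,0],[0.2,0,0,10,0],[0.2,0,0,16,0],[0.4,-1.5,0,21,0],[0.6,-1.5,0,21,0],[0.8,-1.5,0,21,0]]'
python3 - <<'E'
from h import *
a,d,P=cap('wrist')
B=np.array([.5262,.2540]);y=np.radians(-5.42);ex=np.array([np.cos(y),np.sin(y)]);ey=np.array([-ex[1],ex[0]])
X=(P[...,:2]-B)@ex;Y=(P[...,:2]-B)@ey;Z=P[...,2]
for n,lo,hi,z in(('long',-.13,-.05,.058),('cube',-.045,.045,.06),('flat',.05,.13,.042)):
    g=(Z>z)&(Z<.085)&(X>-.17)&(X<.015)&(Y>lo)&(Y<hi)
    print(n,g.sum(),np.percentile(X[g],[1,99]),np.percentile(Y[g],[1,99]),np.percentile(Z[g],[50,99]))
k=(Z>.13)&(Z<.15)&(abs(Y)<.07)&(X>.03)&(X<.09);print('handle',k.sum(),np.median(X[k]),np.median(Z[k]))
s=get_state();print(s['tcp_pos'],s['eef_rot'],s['gripper_width'])
E
```

```text
time_s: 34.02
tcp_pos: [0.4768, 0.2581, 0.0453]
eef_rot: [-179.9, -0.1, -5.6]
contact_force: [0.7, -0.3, 0.1]
gripper_width: 0.0701
gripper_force: 0.0
time_s: 34.78
tcp_pos: [0.461, 0.2575, 0.2544]
eef_rot: [-179.9, -0.0, -5.6]
contact_force: [-0.0, -0.5, -0.1]
gripper_width: 0.0455
gripper_force: 0.0
long 3221 [-0.09201942 -0.0031364 ] [-0.10131314 -0.06390014] [0.06747156 0.06916229]
cube 3314 [-0.08020203 -0.02103418] [-0.0296422   0.02903083] [0.06947918 0.07121084]
flat 3729 [-0.09675877  0.00101101] [0.06377056 0.10805313] [0.04842618 0.05021797]
handle 2568 0.0594823960928714 0.14351515677476506
[0.4609052  0.25724439 0.2535271 ] [ 1.79972317e+02  5.13127232e-02 -5.65246803e+00] 0.04130154974293013
```

All three blocks lie flat in the bin, low enough for the cover. Now the handle: I'll turn and straddle it.

```bash
python3 -m handwheel '[[0.8,2,0,0,-10.5],[0.8,4,0,0,-21],[0.8,6,-0.2,0,-31.5],[0.8,8,-0.4,0,-42],[0.8,10,-0.6,0,-52.5],[0.8,12,-0.8,0,-63],[0.8,12.5,-0.9,0,-73.5],[0.8,12.5,-0.9,0,-84]]'
python3 -m handwheel '[[0.8,0,0,-2,-5.8],[0.8,0,0,-5,-5.8],[0.8,0,0,-5,-5.8]]'
python3 - <<'E'
from plant import get_state
s=get_state();print(s['tcp_pos'],s['eef_rot'],s['gripper_width'])
E
```

```text
time_s: 35.83
tcp_pos: [0.5865, 0.2479, 0.2517]
eef_rot: [179.8, -0.1, -90.0]
contact_force: [0.0, -0.6, -0.1]
gripper_width: 0.0174
gripper_force: 0.0
time_s: 36.2
tcp_pos: [0.5847, 0.2473, 0.2002]
eef_rot: [179.7, -0.3, -95.5]
contact_force: [0.4, -1.1, 0.2]
gripper_width: 0.0173
gripper_force: 0.0
[0.58471415 0.24733266 0.20024287] [179.67092145  -0.2781636  -95.46499744] 0.01726165404208917
```

```bash
python3 -m handwheel '[[0.8,0.15,0.1,-3,0],[0.8,0.15,0.1,-5,0],[0.8,0.15,0.1,-7,0],[0.8,0.15,0.1,-7,0]]'
python3 -m handwheel '[[0.8,-1.4,0.13,0.3,0],[0.8,-2.9,0.27,0.6,0],[0.8,-4.5,0.42,0.8,0],[0.8,-6.5,0.6,0.9,0],[0.8,-8.5,0.8,0.8,0],[0.8,-10.1,0.95,0.5,0],[0.8,-12,1.1,0.1,0],[0.8,-13.6,1.3,-0.4,0]]'
```

```text
time_s: 36.7
tcp_pos: [0.5874, 0.2491, 0.1332]
eef_rot: [179.9, -0.1, -95.4]
contact_force: [-0.3, 0.1, 0.8]
gripper_width: 0.0179
gripper_force: 0.0
time_s: 37.7
tcp_pos: [0.451, 0.2632, 0.1309]
eef_rot: [-179.9, 0.1, -95.4]
contact_force: [2.3, 0.5, 2.5]
gripper_width: 0.0176
gripper_force: 1.3
```

```bash
python3 -m handwheel '[[0.8,-0.2,0.02,-0.5,0],[0.8,-1.7,0.16,-1.1,0],[0.8,-3.3,0.31,-2.1,0],[0.8,-4.4,0.42,-2.8,0],[0.8,-5.4,0.5,-3.5,0],[0.8,-6.6,0.62,-4.5,0],[0.8,-7.7,0.72,-5.4,0],[0.8,-7.7,0.72,-5.4,0]]'
```

```text
time_s: 38.7
tcp_pos: [0.3763, 0.2703, 0.0765]
eef_rot: [-179.8, 0.0, -95.3]
contact_force: [15.4, -4.8, -2.1]
gripper_width: 0.0177
gripper_force: 8.1
```

```bash
python3 -m handwheel '[[0.8,-0.3,0.03,-0.1,0],[0.8,-0.3,0.03,-0.1,0]]'
python3 -m handwheel '[[0.8,0.4,-0.04,0.2,0],[0.8,0.4,-0.04,4,0],[0.5,0.4,-0.04,10,0],[0.2,0.4,-0.04,16,0],[0.2,0.4,1,23,0],[0.2,0.4,1,25,0],[0.2,0.4,1,25,0]]'
python3 - <<'E'
from h import *
a,d,P=cap('wrist');save('l.png',a,k=1.2)
B=np.array([.5262,.2540]);y=np.radians(-5.42);ex=np.array([np.cos(y),np.sin(y)]);ey=np.array([-ex[1],ex[0]])
X=(P[...,:2]-B)@ex;Y=(P[...,:2]-B)@ey;Z=P[...,2];br=a.astype(int).sum(2)
k=(br<250)&(Z>.07)&(Z<.12)&(X<-.12)&(X>-.17)&(abs(Y)<.06);print('handle',k.sum(),np.median(X[k]),np.percentile(Z[k],[50,90]))
b,_,P=cap('scene');save('m.png',b,k=1.4)
for n in('plane','bare_tin','tape_measure'):
  for f in finder.cut_out('scene',n)[:2]: print(n,f['p'],f['pixel'],rect(P,f['region'],.02,.2))
E
```

```text
time_s: 38.95
tcp_pos: [0.3759, 0.2705, 0.0764]
eef_rot: [-179.6, 0.1, -95.3]
contact_force: [31.7, -10.5, -2.2]
gripper_width: 0.0177
gripper_force: 16.3
time_s: 39.83
tcp_pos: [0.3757, 0.281, 0.3266]
eef_rot: [-179.9, 0.2, -95.4]
contact_force: [0.1, 0.6, -0.8]
gripper_width: 0.0619
gripper_force: 0.0
handle 468 -0.14457658314835187 [0.09088234 0.09256097]
plane 0.56 [324.6, 316.7] (array([ 407. , -179.6]), array([148.5,  48.3]), 80.3, array([21.8, 39.9, 53.3]), 1044)
plane 0.27 [323.3, 337.6] (array([ 428.1, -183. ]), array([119.6,   2. ]), 82.0, array([21.6, 27.4, 38.2]), 12)
bare_tin 0.64 [163.9, 142.3] (array([425.1, 606.1]), array([110.8, 103.4]), 59.7, array([ 27.6,  97.5, 121.7]), 1306)
tape_measure 0.56 [194.6, 137.7] (array([523.7, 595.5]), array([45.4, 73.3]), 68.3, array([22.7, 51.4, 67.3]), 375)
```

View pics/m.png

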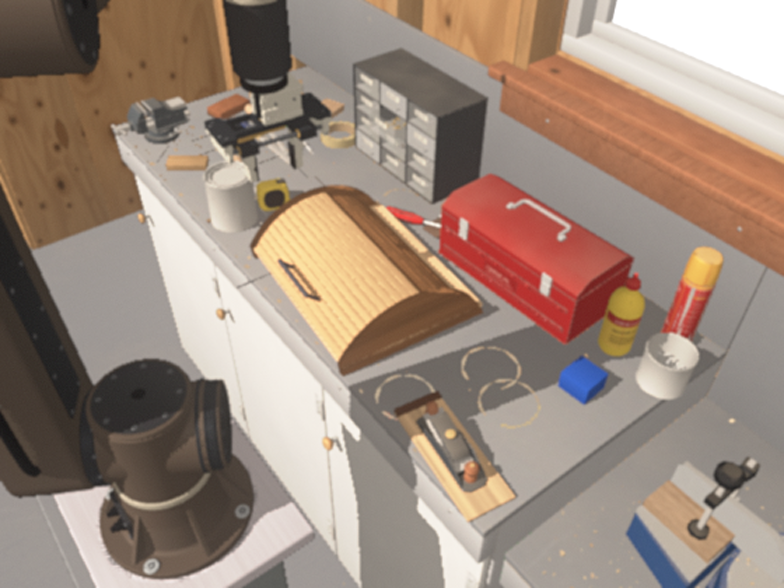

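The cover is shut, with the handle at (298,280) and its top at 92.5 mm (93 mm expected). The plane is centred on the board at (448,445). The tin (230,195) and tape (272,195) haven't moved, and only the blue cube (583,378) is left on the bench. I'll hand in.

```bash
python3 -c "
from plant import r
print(r.close_job())"
```

```text
the job is handed in; nothing more can be done
None
```

The job is handed in, though no verdict came back: the plane stands sole down on the middle of the board, all three wooden blocks are in the bin, the cover is fully shut, and the tin, the tape measure and the blue cube are where they were.

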